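# Drip tray under the draining rack

## Task

Push the green drip tray into the open end of the low draining rack until it is fully home against the red bar at the rack's closed end. Only push it along the table top with your fingers: do not pick it up, keep it flat all the way, and leave everything else where it stands. Finish with the tray lying straight in the rack and your hand clear of it.

Things in the scene. Friction and masses are not known exactly. Their poses are not given: they have to be found in the camera images.
- tray: loose empty sea-green plastic drip tray, open on top, 185 mm long (its x axis) x 120 mm wide (y) x 24 mm high, walls 5 mm, about 0.25 to 0.5 kg; origin at the centre of its underside. Its two ends are alike. It starts flat on the table before the rack's open end, to one side and askew; it slides with a push of some 1 to 4 N
- rack: dark steel draining rack fixed to the table: a low slatted bridge 150 mm deep (its x axis), 166 mm wide (y), 38 mm high; origin on the table under its centre. The tray goes in along the rack's +x, through the open end. The passage is 146 mm wide between two solid 10 mm side cheeks, and 30 mm high under the bridge
- rack_mouth (a point): middle of the rack's open end, on the table (rack x = -75 mm). A tray fully home still sticks out here by 45 mm
- rack_stop (a point): middle of the inner face of the red stop bar (26 mm high) at the rack's closed end, on the table (rack x = +65 mm). A tray fully home touches it, its origin then at rack x = -27.5 mm
- cup: small aluminium cup standing on the rack, 64 mm across, 60 mm high; origin under its centre; leave alone
- dish: small blue ceramic dish standing on the rack, 68 mm across, 22 mm high; origin under its centre; leave alone
- weight: brass scale weight on the table near the rack, 44 mm across, 52 mm high; origin under its centre; leave alone
- jar: amber jar with red lid on the table near the rack, 56 mm across, 75 mm high; origin under its centre; leave alone
- knife: fish knife lying on the white cutting board (board 30 mm thick), 325 mm long, with wooden handle; origin between handle and blade; leave alone
- stone: red-brown sharpening stone lying on the cutting board, 180 x 60 x 25 mm; origin under its centre; leave alone
Mind the look-alikes: they are no part of the job. Of the things that look like the tray, the smaller one is meant.

How it is judged:
By the outcome, as a careful person would: the job done as asked, in the order asked, and still so for the second after the job is handed in, with the robot touching nothing.
It also fails if it takes over 64 s, if anything falls off the work surface, if the arm or the gripper's body presses on something with over 40 N, if the wrist force passes 120 N, or if a joint passes its speed limit or range.

## Robot

A 6-joint arm with a two-finger parallel gripper is mounted at the origin on the work surface. World frame = base frame: x ahead of the robot, y to its left, z up, the work surface at z = 0. Lengths are in mm, angles in rad, forces in N, time in s.
With the tool pointing down it reaches from about 375 to 900 mm from the base axis. Payload 3.1 kg.
Tool frame: the origin (TCP) lies midway between the tips of the shut fingers; the grasp point (between the pads) lies 19 mm behind it; y points along the fingers, z is the direction in which the jaws open and shut, and the axes are right-handed (so a half turn about y gives the same grasp; the last joint's range is limited). The gripper opens to 87 mm and grips with 3 to 60 N. Pads are 19 mm wide; open, the fingers measure 117 mm over their backs; the gripper's body (75 mm by 190 mm) begins 51 mm behind the grasp point.
Start: joints at [-1.506, 0.527, 1.433, -0, 1.181, -0.178], TCP at [150.895, -606.488, 222.548] pointing down, gripper open.
Joint ranges: [-3.08, 3.08], [-0.75, 2.2], [0.22, 2.44], [-1.43, 4.57], [0, 2.65], [-2.85, 2.85]. Speed limits (rad/s): [2.79, 2.79, 3.14, 3.14, 3.14, 3.14].

## Interface

Orientations are given as a unit quaternion [w, x, y, z].
In Python, from cell import manip, planner, monitor, vision, ticket gives the robot as it stands. Calls block until the motion is done:
- manip.reach(position, orientation): joint-space move of the TCP to a pose.
- manip.movel(position, frame=None, speed=150, threshold=None): straight line of the TCP; frame=None keeps the orientation; speed is the mean speed in mm/s. With threshold (N) it stops when the force on the tool has changed by that much, and returns True; else False.
- manip.move_joints(angles): joint-space move.
- manip.open_gripper() and manip.grab(): open the fingers fully, or close them until they stop; the grip force is fixed at half the most.
- manip.sleep(seconds).
- planner.solve_ik(position, orientation): joint angles nearest the present ones, or None.
- monitor.sense(): the state.
- vision.capture(name): name is "scene" or "top"; returns the picture (420x560x3 uint8, red, green, blue); there is no depth.
- vision.camera_model(name): a dict with "mtx" (3x3 intrinsics, pixels), "k1" (the pictures are not rectified: a ray, as slopes to the right and down, at radius r is drawn at 1 + k1 r^2 times it, then the intrinsics apply), "R" (3x3) and "t" (3): a world point X has camera coordinates R X + t. Camera axes: x right, y down, z forward; pixel columns grow to the right and rows downward; lengths in mm; the calibration is good to about 2 mm. A picture is of the moment at which its call begins. camera_model takes no time and is no camera call.
A pose or a line that the arm cannot do raises manip.MotionError and nothing moves.
- ticket.job_done(): hands the job in, once; it reports no verdict.
The state is a dict: "time_s": time; "joint_pos": joint angles; "qvel": joint speeds; "effort": joint torques, N m; "ee_pos": TCP position; "tcp_rot": TCP orientation; "contact_force": force on the tool from outside, world axes, zero at the start; "ft_torque": the same for the moment, N m; "finger_gap": opening from 0.0 (shut) to 1.0 (fully open).
Only numpy, scipy, OpenCV 4.12 (cv2) and the standard library are available. Lean on these libraries where they do the work, as an engineer would, in place of code of your own. Each camera call takes 0.05 s, during which the arm holds its last target.

## Working session

There is one attempt and no reset: what is moved stays moved. The work goes in short steps, each a Python script; the robot and the scene stay as the last script left them, time stands still between calls to the robot, and variables do not carry over. Pictures are saved under pics/ and viewed, and the job is handed in when it is done.

```bash
mkdir -p pics; ls
python3 - <<'E'
from cell import manip, planner, monitor, vision, ticket
import cv2
for n in ("scene","top"):
    im=vision.capture(n); cv2.imwrite(f"pics/{n}0.png",im[:,:,::-1]); print(n,vision.camera_model(n))
print(monitor.sense())
E
```

```text
pics
scene {'mtx': array([[449.52229713,   0.        , 282.7340278 ],
       [  0.        , 449.52229713, 203.09045983],
       [  0.        ,   0.        ,   1.        ]]), 'k1': -0.06570060333408546, 'R': array([[ 0.63199091,  0.7749109 ,  0.010029  ],
       [ 0.67166675, -0.54124124, -0.50588704],
       [-0.38658928,  0.32645216, -0.86254143]]), 't': array([-435.70979942, -261.12255941, 1402.69199053])}
top {'mtx': array([[441.74694873,   0.        , 275.60224226],
       [  0.        , 441.74694873, 212.84772237],
       [  0.        ,   0.        ,   1.        ]]), 'k1': 0.0031650811558570327, 'R': array([[ 0.00656943, -0.99984275, -0.01647147],
       [-0.99137473, -0.00435593, -0.13098538],
       [ 0.13089303,  0.0171899 , -0.99124746]]), 't': array([ 127.69567277,  529.97963766, 1015.70653585])}
{'time_s': 0.1, 'joint_pos': array([-1.50550984e+00,  5.28368934e-01,  1.43377841e+00, -1.31259246e-05,
        1.18137849e+00, -1.78493532e-01]), 'qvel': array([-0.00044175, -0.00228979, -0.00405334, -0.00079689,  0.00058076,
        0.00016638]), 'effort': array([-4.40350595e-04, -4.40984881e+01, -1.77150553e+01,  6.35050214e-02,
        5.34176943e-02, -5.20238461e-05]), 'ee_pos': array([ 150.84325417, -605.84820066,  221.67075107]), 'tcp_rot': array([ 0.08601208, -0.08594332,  0.70254256, -0.70117731]), 'contact_force': array([0.28423321, 0.04087896, 0.10953239]), 'ft_torque': array([ 0.02851627, -0.01400943, -0.00043545]), 'finger_gap': 1.0004416433456762}
```

View pics/scene0.png

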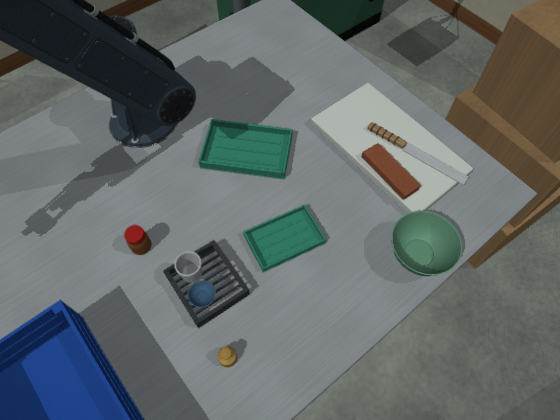

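View pics/top0.png

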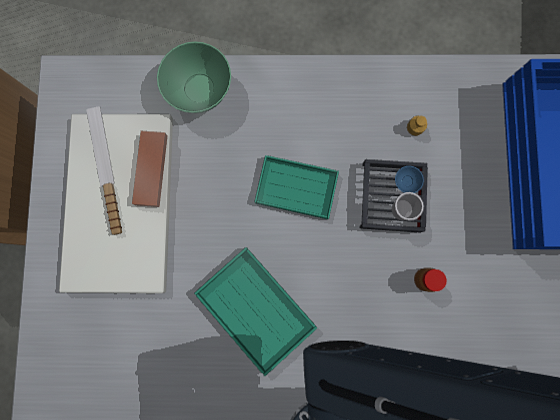

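The smaller tray is at about (297,187) in the top view and the rack at (395,196). I'll enlarge both.

```bash
cat > h.py <<'E'
import numpy as np, cv2
from cell import vision
def ray(n,u,v):
    c=vision.camera_model(n); K=c["mtx"]
    p=cv2.undistortPoints(np.array([[[u,v]]],float),K,np.array([c["k1"],0,0,0,0.]))[0,0]
    R=c["R"];t=c["t"]; return -R.T@t, R.T@np.array([p[0],p[1],1])
def pt(n,u,v,z):
    o,d=ray(n,u,v); return o+d*(z-o[2])/d[2]
def proj(n,X):
    c=vision.camera_model(n); X=np.atleast_2d(np.array(X,float))
    return cv2.projectPoints(X,cv2.Rodrigues(c["R"])[0],c["t"],c["mtx"],np.array([c["k1"],0,0,0,0.]))[0][:,0]
def box(c,yaw,L,W,z):
    a=np.array([np.cos(yaw),np.sin(yaw)]);b=np.array([-a[1],a[0]])
    return [list(np.array(c[:2])+sx*L/2*a+sy*W/2*b)+[z] for sx,sy in ((1,1),(1,-1),(-1,-1),(-1,1))]
def crop(n,im,x0,y0,w,h,s,f,polys=()):
    o=cv2.resize(im[y0:y0+h,x0:x0+w,::-1],None,fx=s,fy=s,interpolation=cv2.INTER_CUBIC)
    for P,col in polys:
        q=(proj(n,P)-[x0,y0]+.5)*s-.5
        cv2.polylines(o,[np.round(q).astype(np.int32)],True,col,1)
    cv2.imwrite(f,o)
E
python3 - <<'E'
from h import *
im=cv2.imread("pics/top0.png")[:,:,::-1]; crop("top",im,245,140,200,110,4,"pics/c1.png")
im=cv2.imread("pics/scene0.png")[:,:,::-1]; crop("scene",im,150,195,190,140,4,"pics/c2.png")
E
```

```text
(no output)
```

View pics/c1.png

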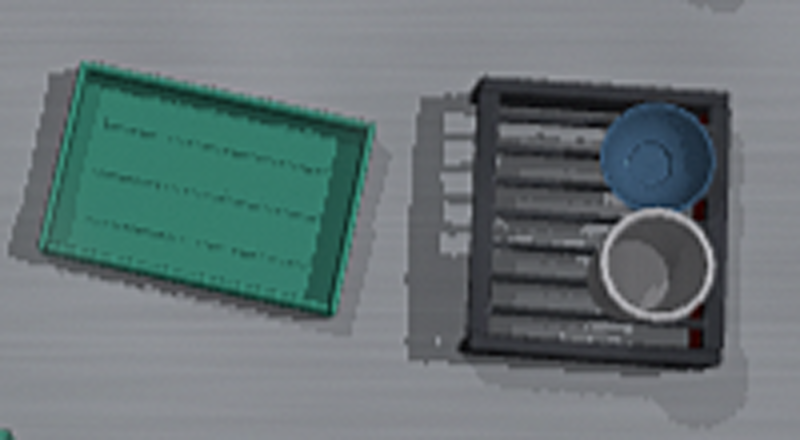

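View pics/c2.png

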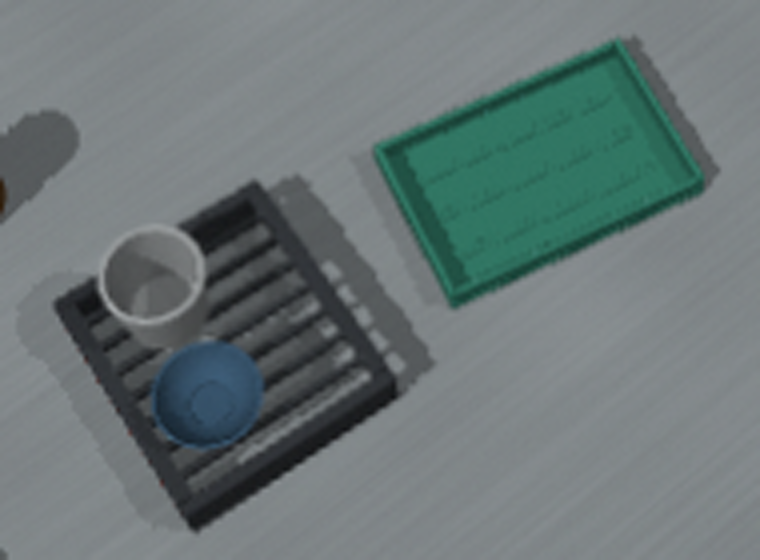

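The red stop shows at the right of the rack, so the open end faces the tray. Top-crop corners (4x, px):
- Tray: (83,63), (375,124), (333,316), (41,250)
- Rack top: (484,78), (731,93), (720,366), (462,351)

Next I'll compute poses and check the sizes.

Run:
```python
from h import *
def g(n,L,x0,y0,z): return np.array([pt(n,x0+(u+.5)/4-.5,y0+(v+.5)/4-.5,z) for u,v in L])
def rep(nm,P): # order A(open? left-top),B,C,D : A->B long axis
    c=P.mean(0); a=(P[1]+P[2]-P[0]-P[3])/2; b=(P[3]+P[2]-P[0]-P[1])/2
    print(nm,c.round(1),"L",np.linalg.norm(a).round(1),"W",np.linalg.norm(b).round(1),"yaw",np.degrees(np.arctan2(a[1],a[0])).round(2),np.degrees(np.arctan2(b[1],b[0])).round(2)-90)
    return c
t=[(83,63),(375,124),(333,316),(41,250)];r=[(484,78),(731,93),(720,366),(462,351)]
rep("tray top",g("top",t,245,140,24)); rep("rack top",g("top",r,245,140,38))
t2=[(704,186),(455,306),(376,147),(622,40)];r2=[(397,385),(195,528),(56,302),(256,182)]
rep("tray sc",g("scene",t2,150,195,24)); rep("rack sc",g("scene",r2,150,195,38))
print(g("scene",r2,150,195,38).round(0));print(g("top",r,245,140,38).round(0))
for n,u,v,z in (("top",417,121,52),("top",433,280,75),("scene",227,351,52),("scene",135,233,75)): print(pt(n,u,v,z).round(0))
```

```text
tray top [595.5  80.5  24. ] L 181.1 W 119.6 yaw -102.28 77.72999999999999
rack top [ 573.6 -151.6   38. ] L 149.3 W 165.2 yaw -93.26 84.97999999999999
tray sc [600.4  79.2  24. ] L 182.2 W 122.4 yaw -102.04 76.22
rack sc [ 578.2 -152.3   38. ] L 144.5 W 168.7 yaw -92.85 86.07
[[ 665.  -86.   38.]
 [ 660. -230.   38.]
 [ 489. -219.   38.]
 [ 499.  -74.   38.]]
[[ 660.  -85.   38.]
 [ 651. -232.   38.]
 [ 487. -220.   38.]
 [ 495.  -69.   38.]]
[ 751. -207.   52.]
[ 374. -222.   75.]
[ 751. -212.   52.]
[ 376. -224.   75.]
```

Run:
```python
from h import *
from scipy.optimize import least_squares
f=lambda L,x0,y0: np.array([(x0+(u+.5)/4-.5,y0+(v+.5)/4-.5) for u,v in L])
t=f([(83,63),(375,124),(333,316),(41,250)],245,140);r=f([(484,78),(731,93),(720,366),(462,351)],245,140)
t2=f([(704,186),(455,306),(376,147),(622,40)],150,195);r2=f([(397,385),(195,528),(56,302),(256,182)],150,195)
O=[3,0,1,2] # box order (+,+),(+,-),(-,-),(-,+); with yaw -y: +y is world +x -> picks order A=(-,+),B=(+,+),C=(+,-),D=(-,-)
ims={n:cv2.imread(f"pics/{n}0.png")[:,:,::-1] for n in("top","scene")}
P={"top":[],"scene":[]}
for nm,L,W,z,obs,x0 in(("tray",185,120,24,(t,t2),(598,80,-1.79)),("rack",150,166,38,(r,r2),(576,-152,-1.63))):
    for ns in (("top",),("scene",),("top","scene")):
        fun=lambda x:np.concatenate([(proj(n,np.array(box(x[:2],x[2],L,W,z))[O])-o).ravel() for n,o in zip(("top","scene"),obs) if n in ns])
        s=least_squares(fun,x0,x_scale=[1,1,.01],loss="soft_l1"); print(nm,ns,s.x.round(4),np.degrees(s.x[2]).round(2),np.abs(s.fun).max().round(2))
    for n in P: P[n].append((box(s.x[:2],s.x[2],L,W,z),(0,255,255)))
crop("top",ims["top"],245,140,200,110,4,"pics/o1.png",P["top"]);crop("scene",ims["scene"],150,195,190,140,4,"pics/o2.png",P["scene"])
a=cv2.imread("pics/o1.png");b=cv2.imread("pics/o2.png");a=cv2.resize(a,None,fx=.75,fy=.75);b=cv2.resize(b,None,fx=.45,fy=.45)
c=np.zeros((a.shape[0]+b.shape[0],600,3),np.uint8);c[:a.shape[0],:600]=a;c[a.shape[0]:,:b.shape[1]]=b;cv2.imwrite("pics/o3.png",c)
```

```text
tray ('top',) [595.5708  80.5358  -1.7847] -102.26 1.06
tray ('scene',) [600.6201  79.3963  -1.7885] -102.47 1.31
tray ('top', 'scene') [597.4566  80.1769  -1.7878] -102.43 1.82
rack ('top',) [ 573.5499 -151.4705   -1.6441] -94.2 1.03
rack ('scene',) [ 578.725  -152.4759   -1.6302] -93.4 1.59
rack ('top', 'scene') [ 575.3765 -152.1914   -1.6431] -94.14 2.76
```

View pics/o1.png

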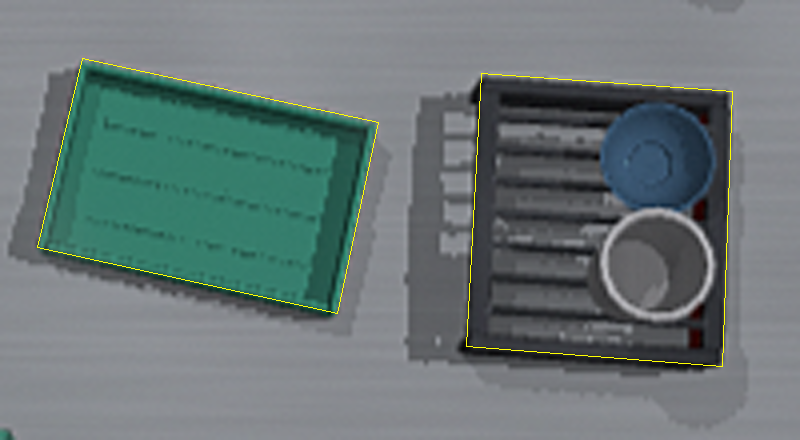

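The two cameras differ by about 5 mm in x, but the tray's offset from the rack agrees between them: about (22, 232) mm. In the rack frame the tray is at about (-233, +6) mm and -8.4°. One gentle arc of about 83 mm straightens it, followed by a straight push. I'll push the rear wall with the two open fingers.

```bash
cat > p.py <<'E'
from h import *
from scipy.spatial.transform import Rotation as Ro
from cell import manip, planner, monitor, ticket
RC=np.array([576.,-152.]); RY=np.radians(-93.8)
D=102.
def quat(yaw,flip):
    s=-1 if flip else 1
    x=s*np.array([np.cos(yaw),np.sin(yaw),0]); y=np.array([0,0,-1.]); M=np.c_[x,y,np.cross(x,y)]
    q=Ro.from_matrix(M).as_quat(); return [q[3],*q[:3]]
def world(x,y,th):  # rack frame tray pose -> world centre, yaw
    c,s=np.cos(RY),np.sin(RY); return RC+[c*x-s*y,s*x+c*y],RY+th
def tcp(x,y,th,back,z,flip):
    c,yaw=world(x,y,th); p=c-(D+back)*np.array([np.cos(yaw),np.sin(yaw)]); return [*p,z],quat(yaw,flip)
def to_rack(c,yaw):
    d=np.array(c[:2])-RC; k,s=np.cos(RY),np.sin(RY); return k*d[0]+s*d[1],-s*d[0]+k*d[1],yaw-RY
E
python3 - <<'E'
from p import *
x,y,th=to_rack((598,80),np.radians(-102.35)); print(x,y,np.degrees(th))
for f in (0,1):
    for z in (200,8):
        for a in ((x,y,th,20),(-27.5,0,0,0)):
            p,q=tcp(*a,z,f); print(f,np.round(p,1),planner.solve_ik(p,q))
E
```

```text
-232.94796645255562 6.57608740962506 -8.54999999999999
0 [624.1 199.2 200. ] [ 1.38668293e-01  5.92527102e-01  1.37471693e+00 -4.44089210e-16
  1.17434862e+00  3.54216455e-01]
0 [584.6 -22.8 200. ] [-2.29848609e-01  5.00418048e-01  1.55907841e+00 -4.44089210e-16
  1.08209619e+00 -1.63526098e-01]
0 [624.1 199.2   8. ] [ 1.38668293e-01  8.43141380e-01  1.48413164e+00 -4.44089210e-16
  8.14319633e-01  3.54216455e-01]
0 [584.6 -22.8   8. ] [-2.29848609e-01  7.86472376e-01  1.67353292e+00 -4.44089210e-16
  6.81587357e-01 -1.63526098e-01]
1 [624.1 199.2 200. ] [ 1.38668293e-01  5.92527102e-01  1.37471693e+00 -4.44089210e-16
  1.17434862e+00 -2.78737620e+00]
1 [584.6 -22.8 200. ] None
1 [624.1 199.2   8. ] [ 1.38668293e-01  8.43141380e-01  1.48413164e+00 -4.44089210e-16
  8.14319633e-01 -2.78737620e+00]
1 [584.6 -22.8   8. ] None
```

Run:
```python
from p import *
x,y,th=to_rack((598,80),np.radians(-102.35))
p,q=tcp(x,y,th,25,180,0); manip.reach(p,q)
p[2]=8; print(manip.movel(p,speed=120,threshold=10))
s=monitor.sense(); print(s["time_s"],s["ee_pos"],s["contact_force"])
im=vision.capture("top"); crop("top",im,180,90,270,200,2.9,"pics/a1.png")
im=vision.capture("scene"); cv2.imwrite("pics/a2.png",im[:,:,::-1])
```

```text
False
4.9667 [625.86442772 204.19759165   8.89132032] [0.78987709 0.53024145 0.46718875]
```

View pics/a1.png

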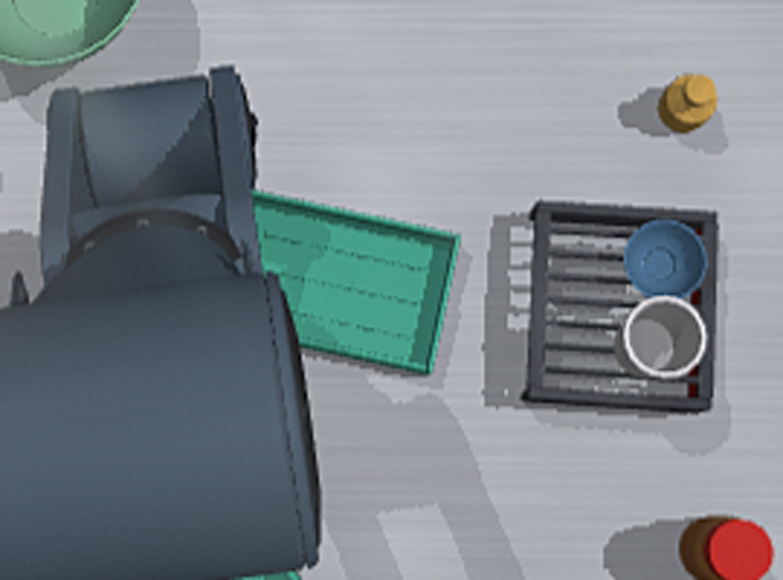

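View pics/a2.png

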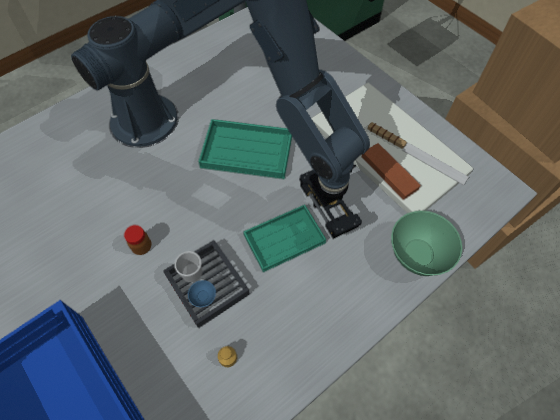

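The hand is behind the tray's rear wall at about (335,220) in the scene view, and the tray hasn't moved. Now the first part of the arc.

Run:
```python
from p import *
x0,y0,t0=to_rack((598,80),np.radians(-102.35))
S=2*y0/abs(t0); print("S",S)
p,q=tcp(x0,y0,t0,2,8,0); manip.movel(p,q,speed=40)
for s in np.linspace(0,.7*S,5)[1:]:
    th=t0*(1-s/S); m=(t0+th)/2
    # remaining arc exactly: y(s)=|t0|/(2S)(S-s)^2
    y=abs(t0)/(2*S)*(S-s)**2; x=x0+s*np.cos(m)
    p,q=tcp(x,y,th,0,8,0); print(manip.movel(p,q,speed=40,threshold=15),monitor.sense()["contact_force"].round(2))
s=monitor.sense(); print(s["time_s"],s["ee_pos"],np.degrees(th),x,y)
im=vision.capture("top"); crop("top",im,240,130,200,110,4,"pics/b1.png")
im=vision.capture("scene"); crop("scene",im,150,185,190,140,4,"pics/b2.png")
```

```text
S 88.13615304810166
False [ 0.18 -0.16 -0.28]
False [-0.36  0.05  0.1 ]
False [ 1.09 -0.61 -0.04]
False [-0.3  -0.33 -0.8 ]
8.0083 [599.10122386 119.80530323   7.99069905] -2.5649999999999973 -171.54265750831547 0.5918478668662557
```

View pics/b1.png

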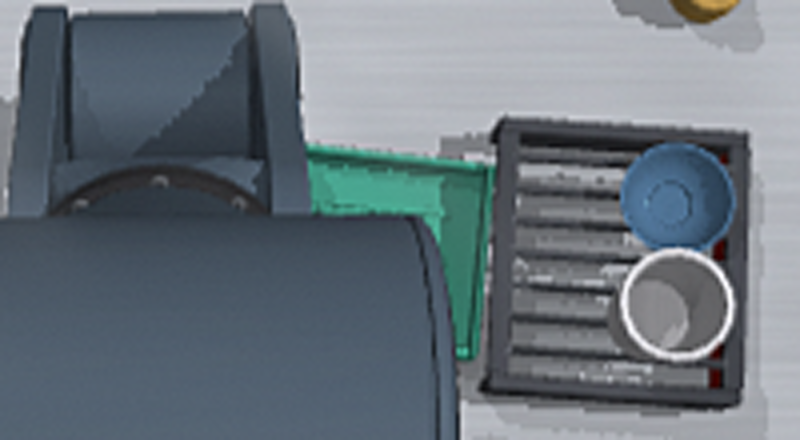

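View pics/b2.png

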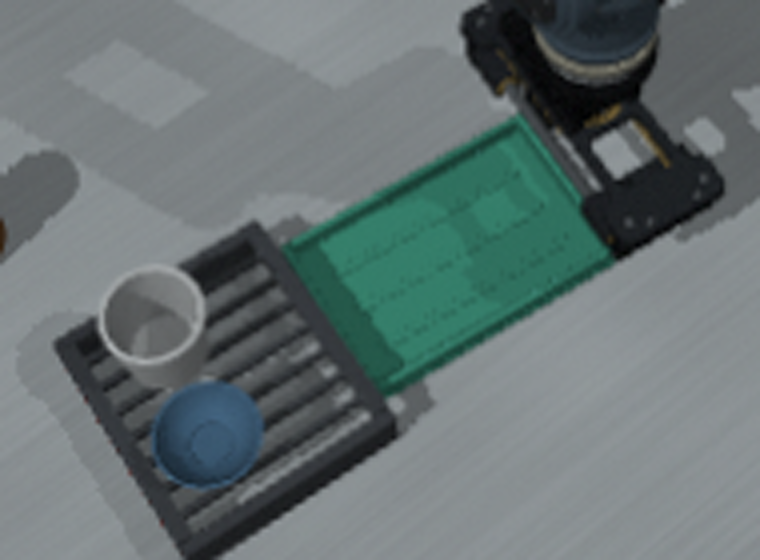

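In the top crop the tray's front edge runs (491,167) to (475,356), and it is about to enter. I'll check it numerically in the rack frame.

Run:
```python
from h import *
from p import to_rack
g=lambda n,u,v,x0,y0,z: pt(n,x0+(u+.5)/4-.5,y0+(v+.5)/4-.5,z)
rk=lambda P: np.round(to_rack(P,0)[:2],1)
print("tray top",[rk(g("top",u,v,240,130,24)) for u,v in((491,167),(475,356),(305,147))])
print("rack top",[rk(g("top",u,v,240,130,38)) for u,v in((505,119),(488,388),(747,134),(740,404))])
print("tray sc",[rk(g("scene",u,v,150,185,24)) for u,v in((388,392),(290,247),(612,256),(520,122))])
print("rack sc",[rk(g("scene",u,v,150,185,38)) for u,v in((397,425),(256,222),(195,565),(56,342))])
```

```text
tray top [array([-76.3,  52.5]), array([-80.3, -63.7]), array([-189.6,   57.1])]
rack top [array([-71.6,  79.1]), array([-74.1, -84. ]), array([73. , 79.8]), array([ 73.5, -82.9])]
tray sc [array([-81. ,  58.3]), array([-83.2, -60.7]), array([-249.6,   64.1]), array([-257.9,  -50.6])]
rack sc [array([-71.8,  83.9]), array([-72.3, -81.9]), array([71.7, 87.7]), array([ 72.4, -82.4])]
```

Run:
```python
from p import *
d=np.radians
for x,y,t in ((-158,0.2,-1.2),(-145,0.1,0.0),(-130,0.2,.4),(-60,0.5,.4)):
    p,q=tcp(x,y,d(t),0,8,0); r=manip.movel(p,q,speed=40,threshold=12); print(r,monitor.sense()["contact_force"].round(2))
    if r: break
s=monitor.sense(); print(s["time_s"],s["ee_pos"])
im=vision.capture("top"); crop("top",im,240,130,200,110,4,"pics/d1.png")
im=vision.capture("scene"); crop("scene",im,150,185,190,140,4,"pics/d2.png")
```

```text
False [-0.4   0.11 -0.84]
False [ 0.39  0.62 -0.1 ]
False [-0.14 -0.38  0.34]
False [-0.44  1.85 -0.18]
11.5083 [586.48297982   9.62749152   7.97893512]
```

View pics/d1.png

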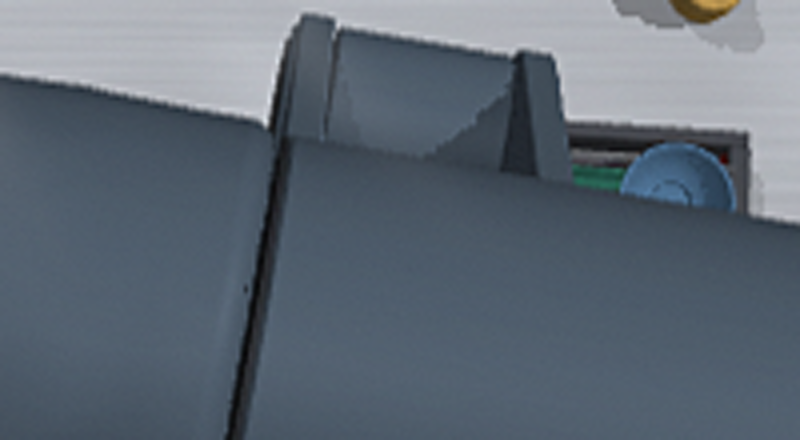

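View pics/d2.png

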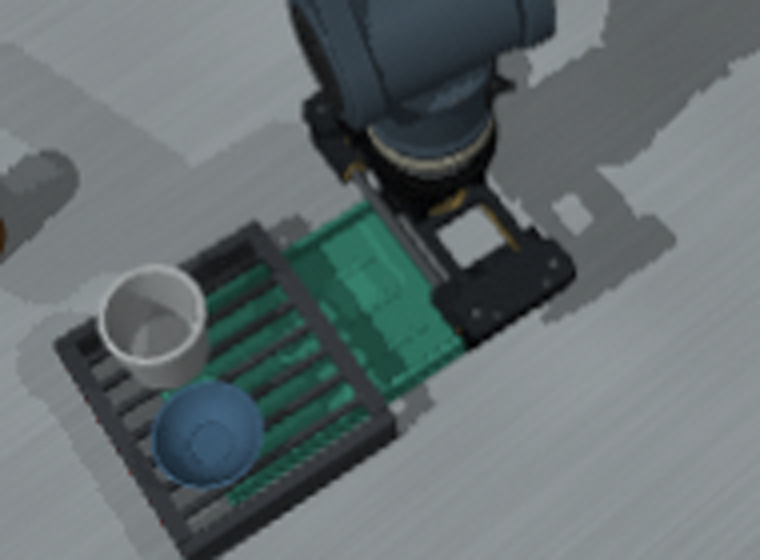

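The tray is well inside and centred, with the cup and dish unmoved. Now the final slow push until the force rises at the stop.

Run:
```python
from p import *
p,q=tcp(-10,0.7,np.radians(.4),0,8,0)
r=manip.movel(p,q,speed=20,threshold=9); s=monitor.sense(); print(r,s["contact_force"].round(2),s["time_s"],s["ee_pos"])
e=s["ee_pos"][:2]; c=e+D*np.array([np.cos(RY+np.radians(.4)),np.sin(RY+np.radians(.4))]); print(to_rack(c,0)[:2])
im=vision.capture("scene"); crop("scene",im,150,185,190,140,4,"pics/e2.png")
```

```text
True [ 0.09  0.97 -0.34] 13.125 [584.85703801 -20.74944567   7.74863816]
(np.float64(-29.551471946284597), np.float64(0.8511679120516598))
```

View pics/e2.png

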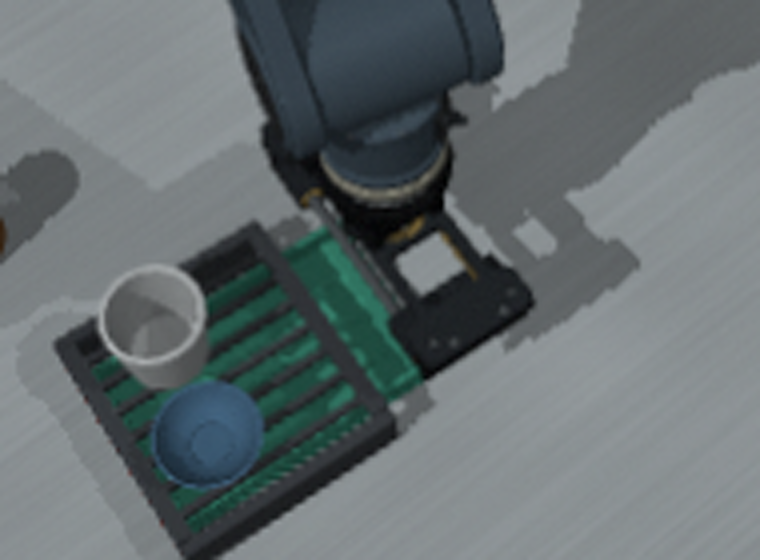

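It stopped near the expected depth (-29.6 against -27.5, within calibration error). The force relaxed afterwards, so I'll press again to confirm it is seated.

Run:
```python
from p import *
def st(): 
    s=monitor.sense(); u=RY+np.radians(.4); c=s["ee_pos"][:2]+D*np.array([np.cos(u),np.sin(u)]); print(s["contact_force"].round(2),round(s["time_s"],2),np.round(to_rack(c,0)[:2],2))
for k in range(2):
    p,q=tcp(-15,0.85,np.radians(.4),0,8,0)
    print(manip.movel(p,q,speed=10,threshold=14)); st(); manip.sleep(.2); st()
# back straight off, then up and aside
s=monitor.sense(); u=RY+np.radians(.4); e=s["ee_pos"]-60*np.array([np.cos(u),np.sin(u),0])
manip.movel([*e[:2],8],speed=80); manip.movel([*e[:2],230],speed=150); st()
j=list(monitor.sense()["joint_pos"]); j[0]+=.95; manip.move_joints(j); st()
for n,a in(("top",(240,130,200,110)),("scene",(150,185,190,140))):
    crop(n,vision.capture(n),*a,4,f"pics/f_{n}.png")
```

```text
True
[0.62 0.6  0.6 ] 13.85 [-29.47  -0.11]
[1.27 1.06 0.94] 14.05 [-29.52  -0.51]
True
[0.86 1.39 1.4 ] 14.66 [-29.52  -0.73]
[0.04 0.75 0.85] 14.86 [-29.58  -1.06]
[ 0.23 -0.15 -0.08] 17.39 [-89.58  -2.09]
[-0.28  0.45  0.08] 19.33 [-529.92 -308.03]
```

View pics/f_top.png

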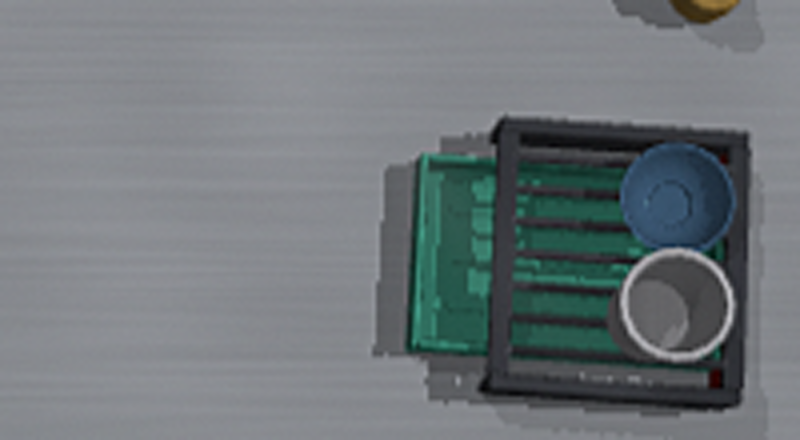

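View pics/f_scene.png

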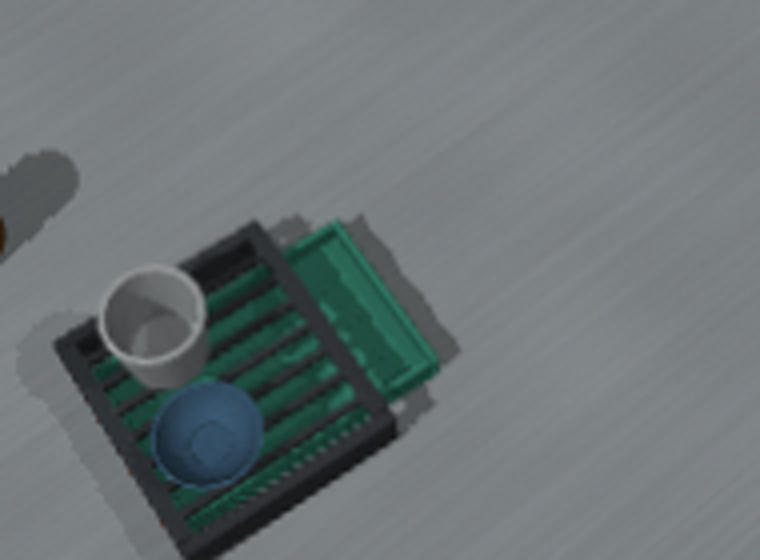

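Clear view. In the top crop the tray's rear corners are at about (420,155) and (408,350). I'll check stick-out and straightness.

Run:
```python
from h import *
from p import to_rack
g=lambda n,u,v,x0,y0,z: pt(n,x0+(u+.5)/4-.5,y0+(v+.5)/4-.5,z)
rk=lambda P: np.round(to_rack(P,0)[:2],1)
print("tray rear top",[rk(g("top",u,v,240,130,24)) for u,v in((420,154),(408,351))])
print("tray rear sc",[rk(g("scene",u,v,150,185,24)) for u,v in((439,367),(338,221))])
print("tray right side sc",[rk(g("scene",u,v,150,185,24)) for u,v in((439,367),(390,397))])
print("tray front seam at stop, top",[rk(g("top",u,v,240,130,24)) for u,v in((710,378),(722,356))])
im=cv2.imread("pics/f_top.png")[180-80:410,560:780]; cv2.imwrite("pics/f_t2.png",cv2.resize(im,None,fx=1.9,fy=1.9))
im=cv2.imread("pics/f_scene.png")[320:560,40:260]; cv2.imwrite("pics/f_s2.png",cv2.resize(im,None,fx=2.4,fy=2.4))
```

```text
tray rear top [array([-119.6,   57.6]), array([-120.4,  -63.5])]
tray rear sc [array([-116. ,   62.8]), array([-118.5,  -58.6])]
tray right side sc [array([-116. ,   62.8]), array([-80.2,  61.8])]
tray front seam at stop, top [array([ 59.7, -67. ]), array([ 66.4, -53.3])]
```

View pics/f_t2.png

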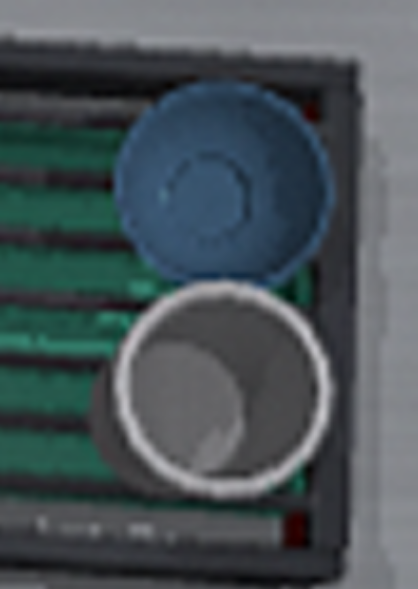

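View pics/f_s2.png

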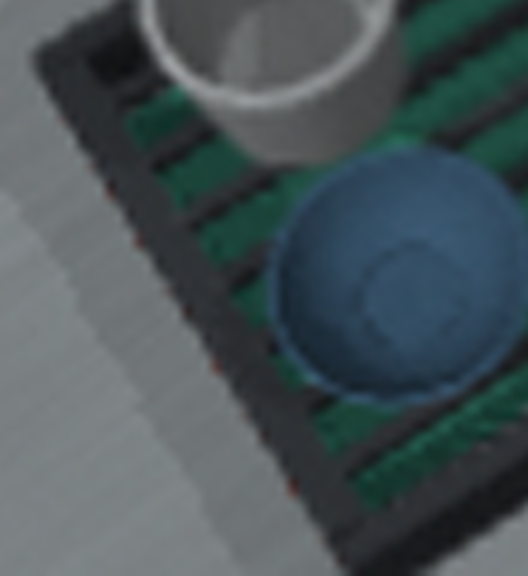

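Run:
```python
from cell import vision,ticket
import cv2
cv2.imwrite("pics/z.png",vision.capture("top")[:,:,::-1])
print(ticket.job_done())
```

```text
the job is handed in; nothing more can be done
None
```

View pics/z.png

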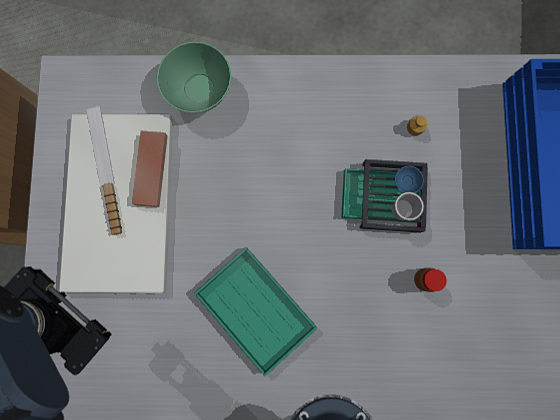

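I pushed the smaller green tray into the rack until it was home against the red bar, then handed the job in at about 19.4 s. I used both open fingers on its rear wall: one gentle arc to straighten it, then a straight push.

**Last checks**
- **Seating:** the push stopped on force at the same depth three times, within 0.1 mm. That was x = -29.5 mm in the rack frame, against the expected -27.5 mm. The tray's rear edge measured -116 to -120 mm in the pictures (expected -120). The tray now covers the bar's inner face where it used to show.
- **Straightness:** the tray is straight to within about 1° and has clearance to both side cheeks.
- **Surroundings:** the cup, dish, weight, jar, knife, stone and the larger tray look unmoved in the final top picture. The hand is raised and well away.

**Disagreement:** the two cameras differed by about 5 mm in absolute x. They agreed on the tray's position relative to the rack, so I worked from that.

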